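# Put two watch jobs away under dust covers

## Task

Put the two watch jobs away, each centred on its own storage base. On the green base stack the steel movement holder, then the white parts dish centred on top of it, then the black-knobbed dust cover over both; on the blue base set the gilt (brass-coloured) movement holder, then the brass-knobbed dust cover over it. Keep the holders and the dish upright, let every cover stand flat on its base, and leave the loupe, the oil jar and the purple tin alone.

Things in the scene. Friction and masses are not known exactly. Their poses are not given: they have to be found in the camera images.
- base_green: fixed round dark-wood storage base with a green disc inlaid flush in its flat top, 100 mm across, 12 mm high; disc 82 mm across, no rim. Origin: centre of its underside; z up.
- base_blue: fixed round dark-wood storage base with a blue disc inlaid flush in its flat top, 100 mm across, 12 mm high; disc 82 mm across, no rim. Origin: centre of its underside; z up.
- holder_steel: loose grey steel movement holder, a solid drum 44 mm across and 26 mm high with a dark line round its waist; its flat top rim (15 to 22 mm from the axis) surrounds a 2.5 mm deep recess with a watch movement (small wheels) that does not stand above the rim; about 120 g. Starts upright on the bench. Origin: centre of its underside; z up.
- holder_gilt: loose gilt (brass-coloured) movement holder, a solid drum 44 mm across and 26 mm high with a dark line round its waist; its flat top rim (15 to 22 mm from the axis) surrounds a 2.5 mm deep recess with a watch movement (small wheels) that does not stand above the rim; about 120 g. Starts upright on the bench. Origin: centre of its underside; z up.
- dish: loose white round parts dish, open on top, 40 mm across, 16 mm high, wall 2.5 mm, flat underside, a few watch wheels fixed inside; about 50 g. Starts upright on the bench. Origin: centre of its underside; z up.
- cover_black: loose clear bell-shaped dust cover with a black knob and a thin black band round its open lower edge: a hollow cylinder, open below, 76 mm across outside, 70 mm inside, flat top at 54 mm height (50 mm clear height inside); on the top centre an upright cylindrical knob 18 mm across and 22 mm high (its top is 76 mm above the origin) to lift it by; about 100 g. Starts standing empty on the bench. Origin: centre of its open lower edge, on the axis; z up.
- cover_brass: loose clear bell-shaped dust cover with a brass-coloured knob and a thin brass-coloured band round its open lower edge: a hollow cylinder, open below, 76 mm across outside, 70 mm inside, flat top at 54 mm height (50 mm clear height inside); on the top centre an upright cylindrical knob 18 mm across and 22 mm high (its top is 76 mm above the origin) to lift it by; about 100 g. Starts standing empty on the bench. Origin: centre of its open lower edge, on the axis; z up.
- loupe: bystander, loose: black eyeglass loupe with a steel ring at its foot, 36 mm across, 34 mm high, standing upright; leave it. Origin: centre of its underside; z up.
- jar: bystander, loose: amber glass oil jar with a red cap, 34 mm across, 45 mm high; leave it. Origin: centre of its underside; z up.
- tin: bystander, loose: closed purple round tin with a white band, 48 mm across, 18 mm high; leave it. Origin: centre of its underside; z up.
Things that resemble listed ones, but are neither listed nor needed, are in the scene too. What is shaped like the cover_black but pink or red is not meant.

How it is judged:
At the end, for the whole second after the job is handed in: Holders and covers within 12 mm of their own base's centre, dish on the steel holder within 10 mm of its centre; each at its resting height to 4 mm, upright to 0.1 rad, released and still: steel, dish, black cover on green; gilt, brass cover on blue (horizontal distance between each of holder_gilt, cover_brass and base_blue below 0.012 m and z of holder_gilt in the frame of base_blue between 0.008 and 0.016 m and angle between each of holder_gilt, cover_brass, holder_steel, dish, cover_black's own z axis and vertical below 0.1 rad and linear speed of each of holder_gilt, cover_brass, holder_steel, dish, cover_black below 0.02 m/s and angular speed of each of holder_gilt, cover_brass, holder_steel, dish, cover_black below 0.3 rad/s and z of cover_brass in the frame of base_blue between 0.008 and 0.016 m and horizontal distance between each of holder_steel, cover_black and base_green below 0.012 m and z of holder_steel in the frame of base_green between 0.008 and 0.016 m and horizontal distance between dish and holder_steel below 0.01 m and z of dish in the frame of holder_steel between 0.022 and 0.03 m and z of cover_black in the frame of base_green between 0.008 and 0.016 m); the robot touches nothing.
It fails at once if the loupe is shifted by more than 25 mm or tipped over (distance of loupe from where it was at the start of the episode above 0.025 m or angle between loupe's own z axis and vertical above 0.5 rad).
It fails at once if the oil jar is shifted by more than 25 mm or tipped over (distance of jar from where it was at the start of the episode above 0.025 m or angle between jar's own z axis and vertical above 0.5 rad).
It fails at once if the purple tin is shifted by more than 25 mm or tipped over (distance of tin from where it was at the start of the episode above 0.025 m or angle between tin's own z axis and vertical above 0.5 rad).
It fails at once if a movement holder or the dish is tipped by more than 35 degrees (angle between any of holder_gilt, holder_steel, dish's own z axis and vertical above 0.61 rad).
It also fails if it takes over 128 s, if anything falls off the work surface, if the arm or the gripper's body presses on something with over 40 N, if the wrist force passes 120 N, or if a joint passes its speed limit or range.

## Robot

A 6-joint arm with a two-finger parallel gripper is mounted at the origin on the work surface. World frame = base frame: x ahead of the robot, y to its left, z up, the work surface at z = 0. Lengths are in m, angles in rad, forces in N, time in s.
With the tool pointing down it reaches from about 0.3 to 0.95 m from the base axis. Payload 3.1 kg.
Tool frame: the origin (TCP) lies on the centre line of the jaws, within the pads' length; the fingertips stand 17 mm ahead of it and the grasp point (between the pads) lies 2 mm behind it; z points along the fingers, y is the direction in which the jaws open and shut (so a half turn about z gives the same grasp; the last joint's range is limited). The gripper opens to 85 mm and grips with 20 to 120 N. Pads are 22 mm wide; open, the fingers measure 114 mm over their backs; the gripper's body (76 mm by 85 mm) begins 54 mm behind the grasp point. The pads swing forward as they close: fully open they stand 13 mm farther back than shut.
Start: joints at [-1.377, 0.308, 1.634, -0, 1.2, -0.07], TCP at [0.163, -0.603, 0.248] pointing down, gripper open.
Joint ranges: [-3.06, 3.06], [-0.79, 1.96], [0.05, 2.63], [-1.19, 4.34], [0.05, 2.64], [-2.94, 2.94]. Speed limits (rad/s): [2.79, 2.79, 3.14, 3.14, 3.14, 3.14].

## Interface

Orientations are given as a unit quaternion [x, y, z, w].
In Python, from rig import * gives the robot as it stands.
- The arm moves only by the shell command python3 -m creep 'ROWS'. ROWS is JSON, a list of rows, each an object of numbers: "grip": the finger opening in mm, from 0 to 85.4; "dx", "dy", "dz": the shift along the tool's x, y, z in mm; "wx", "wy", "wz": the turn, a rotation vector about the tool's x, y, z in rad. In form: [{"grip": .., "dx": .., "dy": .., "dz": .., "wx": .., "wy": .., "wz": ..}, ...]. A call has 1 to 20 rows; each row is the pose to reach, as a shift and turn from the pose commanded when the call began, along the tool's axes at that moment; what a row does not reach only later rows make up. A row lasts 1/10 s, in which the tool goes at most 50 mm and 8.59 degrees, less where a joint would pass 70% of its speed; a pose out of reach is approached as far as the arm can. A call with a gripper value outside its range is refused whole. The fingers move at their own pace and stop on an object; the grip force is fixed at half the most. Time passes only in rows, so rows that repeat a pose let the fingers close. It gives the time, the measured TCP pose, the force and the opening at its end, in the units of the state.
- read_state(): the state, without advancing time (a new reading comes with each control period).
- camera(name): name is "side" or "top" or "wrist"; returns (picture, depth): 384x512x3 uint8, red, green, blue; 384x512 float32, m along the optical axis (not along the pixel's ray), 0 where there is no reading.
- camera_info(name): a dict with "intrinsics" (3x3 intrinsics, pixels), "R" (3x3) and "t" (3): a world point X has camera coordinates R X + t. Camera axes: x right, y down, z forward; pixel columns grow to the right and rows downward; lengths in m; the calibration is good to about 2 mm. A picture is of the moment at which its call begins: read the wrist's pose just before it. camera_info takes no time and is no camera call; for the wrist camera it gives the pose at the moment of the call.
- job_done(): hands the job in, once; it reports no verdict.
Trained networks look in the newest picture that a camera, given by its name, has taken for a name from the list of things; names that differ only in an ending like _2 or _b are one class to them, and where a whole thing is asked for, a point or a joint stands for the part that bears it (a point fixed in the world has none). Each returns a list of dicts, best first, with "conf" (0 to 1); they miss things now and then, are a little off and sometimes report something else, mostly with a low value. They report only what shows in the picture. A call takes as long as a camera call. They do not tell look-alikes from the thing itself.
- cut_out(camera, query): "region" (384x512 bool, what is visible of it) and "rect" ([left, top, width, height] in pixels, round what is visible of it).
The state is a dict: "time": time; "joint_pos": joint angles; "joint_vel": joint speeds; "joint_efforts": joint torques, N m; "position": TCP position; "eef_rot": TCP orientation; "contact_force": force on the tool from outside, world axes, zero at the start; "moment": the same for the moment, N m; "gripper_width": finger opening in m.
Only numpy, scipy, OpenCV 4.12 (cv2) and the standard library are available. Lean on these libraries where they do the work, as an engineer would, in place of code of your own. Each camera call takes 0.05 s, during which the arm holds its last target.

## Working session

There is one attempt and no reset: what is moved stays moved. The work goes in short steps, Python scripts to look and compute and a shell command to move; the robot and the scene stay as the last step left them, time stands still between calls to the robot, and variables do not carry over. Pictures are saved under pics/ and viewed, and the job is handed in when it is done.

```bash
ls; mkdir -p pics; python3 - <<'E'
from rig import *
import cv2,numpy as np
s=read_state()
print(s['time'],s['position'],s['eef_rot'],s['gripper_width'])
for n in ['side','top']:
    p,d=camera(n); cv2.imwrite(f'pics/{n}0.png',cv2.resize(p[:,:,::-1],None,fx=1.5,fy=1.5))
    i=camera_info(n); print(n,np.round(i['intrinsics'],1).tolist(),np.round(i['R'],3).tolist(),np.round(i['t'],3).tolist())
E
```

```text
pics
0.0 [ 0.16280027 -0.60262222  0.24704125] [ 9.91311282e-01  1.31531928e-01 -7.23469373e-05 -1.13544586e-03] 0.08522057466924744
side [[371.5, 0.0, 258.2], [0.0, 371.5, 187.4], [0.0, 0.0, 1.0]] [[0.933, -0.36, 0.005], [-0.25, -0.659, -0.709], [0.259, 0.66, -0.705]] [-0.573, 0.132, 0.862]
top [[405.3, 0.0, 254.7], [0.0, 405.3, 193.1], [0.0, 0.0, 1.0]] [[-0.018, -1.0, 0.014], [-0.985, 0.015, -0.174], [0.174, -0.017, -0.985]] [-0.056, 0.577, 0.956]
```

View pics/top0.png

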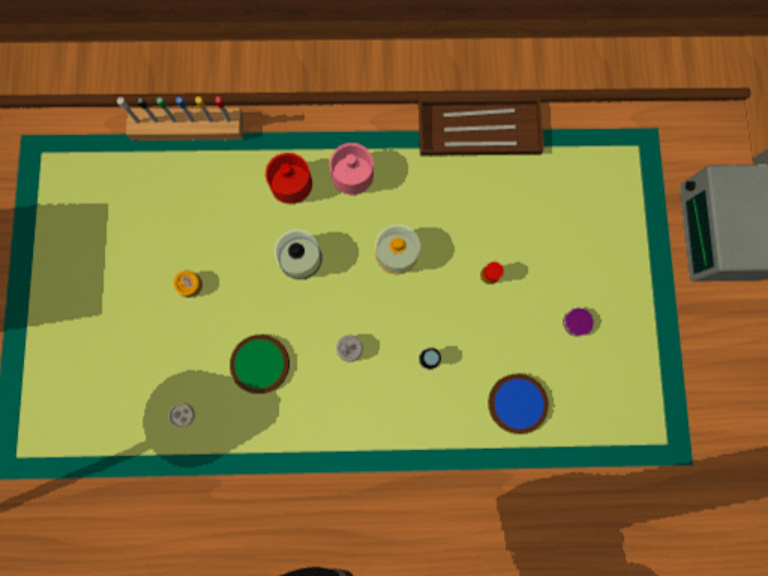

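View pics/side0.png

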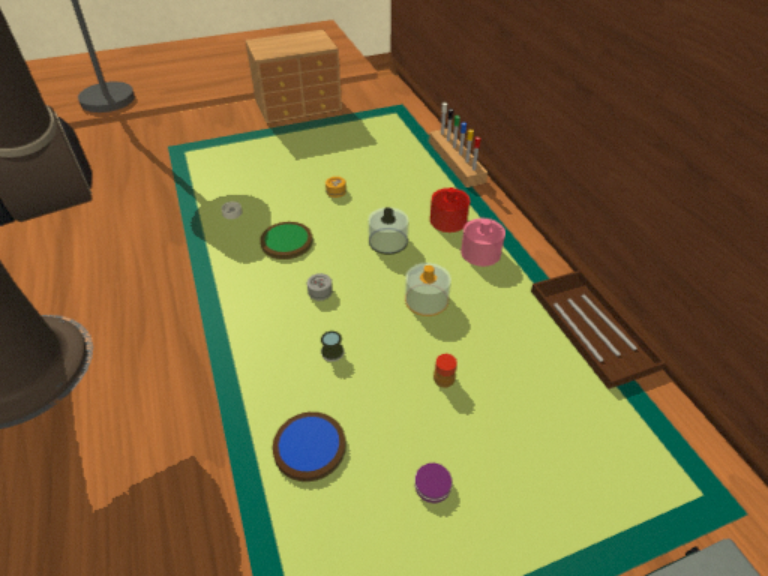

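Candidates: the red (289,178) and pink (352,168) bells are decoys. The clear bells are black-knobbed (298,253) and brass-knobbed (398,248). The grey rounds at (349,348) and (181,414) need telling apart as dish or holder.

```bash
cat > h.py <<'E'
from rig import *
import cv2,numpy as np
def w2p(i,X):
    c=i['R']@np.asarray(X)+i['t']; u=i['intrinsics']@c; return u[:2]/u[2]
def ray(i,uv,z):
    K,R,t=(np.array(i[k]) for k in('intrinsics','R','t'))
    o=-R.T@t; d=R.T@np.linalg.solve(K,[uv[0],uv[1],1.]); return o+d*(z-o[2])/d[2]
def cloud(i,d):
    K,R,t=(np.array(i[k]) for k in('intrinsics','R','t'))
    v,u=np.mgrid[:384,:512]; P=np.stack([(u-K[0,2])/K[0,0]*d,(v-K[1,2])/K[1,1]*d,d],-1)
    return (P-t)@R
E
python3 - <<'E'
from h import *
p,d=camera('top'); i=camera_info('top'); W=cloud(i,d)
for q in ['base_green','base_blue','holder_steel','holder_gilt','dish','cover_black','cover_brass','loupe','jar','tin']:
    for r in cut_out('top',q)[:4]:
        m=r['region']; x,y,w,h=r['rect']
        P=W[m&(d>0)]; zt=np.percentile(P[:,2],90) if len(P) else 0
        T=P[P[:,2]>zt-.006]; c=(T.max(0)+T.min(0))/2
        print(q,round(r['conf'],2),'px*1.5',(round((x+w/2)*1.5),round((y+h/2)*1.5)),'z90',round(zt,3),'ctr',np.round(c[:2],3),'ext',np.round(np.ptp(T,0)[:2],3))
a=cv2.resize(p[215:250,215:255,::-1],(400,350),interpolation=2);b=cv2.resize(p[258:293,100:140,::-1],(400,350),interpolation=2)
cv2.imwrite('pics/c0.png',np.hstack([a,b]))
E
```

```text
base_green 0.94 px*1.5 (260, 366) z90 0.015 ctr [0.46  0.143] ext [0.098 0.099]
base_green 0.16 px*1.5 (492, 276) z90 0.047 ctr [ 0.605 -0.253] ext [0.026 0.029]
base_blue 0.63 px*1.5 (520, 405) z90 0.015 ctr [ 0.385 -0.29 ] ext [0.096 0.096]
holder_steel 0.65 px*1.5 (347, 347) z90 0.028 ctr [ 0.483 -0.008] ext [0.04 0.04]
holder_gilt 0.58 px*1.5 (188, 286) z90 0.028 ctr [0.597 0.267] ext [0.042 0.042]
dish 0.6 px*1.5 (179, 415) z90 0.017 ctr [0.377 0.271] ext [0.039 0.039]
dish 0.51 px*1.5 (430, 362) z90 0.037 ctr [ 0.462 -0.144] ext [0.03  0.031]
cover_black 0.88 px*1.5 (296, 257) z90 0.057 ctr [0.643 0.077] ext [0.076 0.076]
cover_black 0.82 px*1.5 (285, 180) z90 0.057 ctr [0.779 0.093] ext [0.075 0.072]
cover_black 0.82 px*1.5 (350, 169) z90 0.058 ctr [ 0.794 -0.015] ext [0.076 0.075]
cover_brass 0.59 px*1.5 (394, 248) z90 0.057 ctr [ 0.65  -0.092] ext [0.073 0.068]
loupe 0.52 px*1.5 (430, 359) z90 0.037 ctr [ 0.464 -0.144] ext [0.032 0.031]
jar 0.45 px*1.5 (494, 272) z90 0.047 ctr [ 0.607 -0.254] ext [0.029 0.031]
tin 0.78 px*1.5 (578, 324) z90 0.02 ctr [ 0.521 -0.4  ] ext [0.044 0.048]
```

View pics/c0.png

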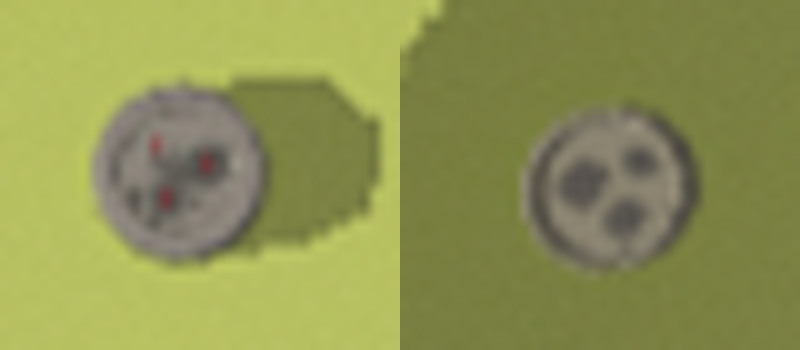

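Clear from crop and heights: left (349,348) is the steel holder (top at about 26 mm, movement recessed in a wide rim). Right (181,414) is the dish (top at about 16 mm, thin wall). First I go above the steel holder and square up the tool.

```bash
python3 -m creep '[{"grip":85,"dx":464,"dy":-490,"dz":0,"wz":0.264},{"grip":85,"dx":464,"dy":-490,"dz":0,"wz":0.264},{"grip":85,"dx":464,"dy":-490,"dz":0,"wz":0.264},{"grip":85,"dx":464,"dy":-490,"dz":0,"wz":0.264},{"grip":85,"dx":464,"dy":-490,"dz":0,"wz":0.264},{"grip":85,"dx":464,"dy":-490,"dz":0,"wz":0.264},{"grip":85,"dx":464,"dy":-490,"dz":0,"wz":0.264},{"grip":85,"dx":464,"dy":-490,"dz":0,"wz":0.264},{"grip":85,"dx":464,"dy":-490,"dz":0,"wz":0.264},{"grip":85,"dx":464,"dy":-490,"dz":0,"wz":0.264},{"grip":85,"dx":464,"dy":-490,"dz":0,"wz":0.264},{"grip":85,"dx":464,"dy":-490,"dz":0,"wz":0.264},{"grip":85,"dx":464,"dy":-490,"dz":0,"wz":0.264},{"grip":85,"dx":464,"dy":-490,"dz":0,"wz":0.264},{"grip":85,"dx":464,"dy":-490,"dz":0,"wz":0.264},{"grip":85,"dx":464,"dy":-490,"dz":0,"wz":0.264}]'
python3 - <<'E'
from h import *
s=read_state(); print(s['position'],s['eef_rot'],s['joint_pos'])
i=camera_info('wrist');p,d=camera('wrist')
W=cloud(i,d)
for r in cut_out('wrist','holder_steel')[:3]:
    m=r['region'];P=W[m&(d>0)];zt=np.percentile(P[:,2],80);T=P[abs(P[:,2]-zt)<.005]
    print(r['conf'],r['rect'],zt,(T.max(0)+T.min(0))/2,np.ptp(T,0))
cv2.imwrite('pics/w1.png',p[:,:,::-1])
E
```

```text
[ 0.16293126 -0.6034097   0.2483322 ] [ 9.91314284e-01  1.31514215e-01 -4.40972650e-06  4.32985847e-05] [-1.37671532e+00  3.08020631e-01  1.63377760e+00 -1.52199234e-05
  1.19970854e+00 -6.97060887e-02]invalid input
```

View pics/w1.png

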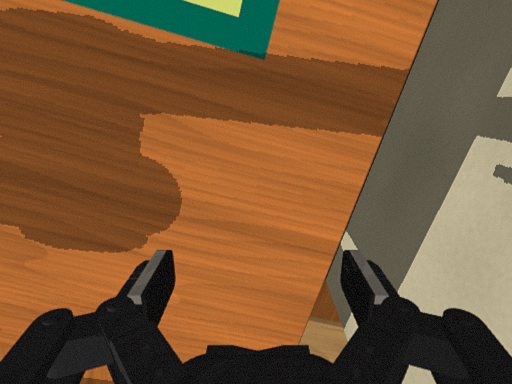

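The wrist view shows only the bench edge, because the call was refused. I'll retry with all keys present.

```bash
python3 -m creep '[{"grip":85,"dx":464,"dy":-490,"dz":0,"wx":0,"wy":0,"wz":0.264},{"grip":85,"dx":464,"dy":-490,"dz":0,"wx":0,"wy":0,"wz":0.264},{"grip":85,"dx":464,"dy":-490,"dz":0,"wx":0,"wy":0,"wz":0.264},{"grip":85,"dx":464,"dy":-490,"dz":0,"wx":0,"wy":0,"wz":0.264},{"grip":85,"dx":464,"dy":-490,"dz":0,"wx":0,"wy":0,"wz":0.264},{"grip":85,"dx":464,"dy":-490,"dz":0,"wx":0,"wy":0,"wz":0.264},{"grip":85,"dx":464,"dy":-490,"dz":0,"wx":0,"wy":0,"wz":0.264},{"grip":85,"dx":464,"dy":-490,"dz":0,"wx":0,"wy":0,"wz":0.264},{"grip":85,"dx":464,"dy":-490,"dz":0,"wx":0,"wy":0,"wz":0.264},{"grip":85,"dx":464,"dy":-490,"dz":0,"wx":0,"wy":0,"wz":0.264},{"grip":85,"dx":464,"dy":-490,"dz":0,"wx":0,"wy":0,"wz":0.264},{"grip":85,"dx":464,"dy":-490,"dz":0,"wx":0,"wy":0,"wz":0.264},{"grip":85,"dx":464,"dy":-490,"dz":0,"wx":0,"wy":0,"wz":0.264},{"grip":85,"dx":464,"dy":-490,"dz":0,"wx":0,"wy":0,"wz":0.264},{"grip":85,"dx":464,"dy":-490,"dz":0,"wx":0,"wy":0,"wz":0.264},{"grip":85,"dx":464,"dy":-490,"dz":0,"wx":0,"wy":0,"wz":0.264}]'
cat > meas.py <<'E'
from h import *
import sys
s=read_state(); print(s['time'],np.round(s['position'],4),np.round(s['eef_rot'],4),np.round(s['joint_pos'],2),np.round(s['contact_force'],1),s['gripper_width'])
cam=sys.argv[1]
i=camera_info(cam);p,d=camera(cam)
W=cloud(i,d)
for q in sys.argv[3:]:
  for r in cut_out(cam,q)[:3]:
    m=r['region'];P=W[m&(d>0)]
    if len(P)<20: continue
    zt=np.percentile(P[:,2],80);T=P[abs(P[:,2]-zt)<.005]
    print(q,round(r['conf'],2),r['rect'],'z',round(zt,4),np.round((T.max(0)+T.min(0))/2,4),np.round(np.ptp(T,0),4))
cv2.imwrite(f'pics/{sys.argv[2]}.png',p[:,:,::-1])
E
python3 meas.py wrist w2 holder_steel
```

```text
time: 2.35
position: [0.4829, -0.0092, 0.2482]
eef_rot: [1.0, 0.001, -0.0, 0.0]
contact_force: [0.0, -0.6, -0.6]
gripper_width: 0.0851
2.35 [ 0.4829 -0.0092  0.2482] [ 1.e+00  8.e-04 -3.e-04  3.e-04] [-0.11  0.03  1.96 -0.    1.15  1.46] [ 0.  -0.6 -0.6] 0.0851344268399265
holder_steel 0.83 [241.5, 143.6, 33.8, 38.3] z 0.0255 [ 0.4845 -0.0096  0.0241] [0.0437 0.0429 0.007 ]
```

View pics/w2.png

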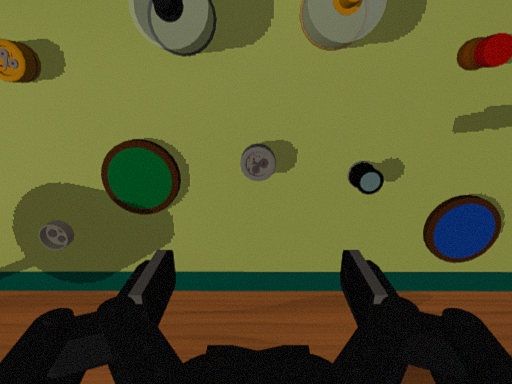

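The wrist view shows steel at (258,163), centred between the jaws. It measures (0.4845,-0.0096), which agrees with the top camera. Descend and grip.

```bash
python3 -m creep '[{"grip":85,"dx":1,"dy":0,"dz":50,"wx":0,"wy":0,"wz":0},{"grip":85,"dx":1,"dy":0,"dz":100,"wx":0,"wy":0,"wz":0},{"grip":85,"dx":1,"dy":0,"dz":150,"wx":0,"wy":0,"wz":0},{"grip":85,"dx":1,"dy":0,"dz":190,"wx":0,"wy":0,"wz":0},{"grip":85,"dx":1,"dy":0,"dz":212,"wx":0,"wy":0,"wz":0},{"grip":85,"dx":1,"dy":0,"dz":228,"wx":0,"wy":0,"wz":0},{"grip":85,"dx":1,"dy":0,"dz":228,"wx":0,"wy":0,"wz":0},{"grip":85,"dx":1,"dy":0,"dz":228,"wx":0,"wy":0,"wz":0},{"grip":35,"dx":1,"dy":0,"dz":228,"wx":0,"wy":0,"wz":0},{"grip":35,"dx":1,"dy":0,"dz":228,"wx":0,"wy":0,"wz":0},{"grip":35,"dx":1,"dy":0,"dz":228,"wx":0,"wy":0,"wz":0},{"grip":35,"dx":1,"dy":0,"dz":228,"wx":0,"wy":0,"wz":0},{"grip":35,"dx":1,"dy":0,"dz":228,"wx":0,"wy":0,"wz":0},{"grip":35,"dx":1,"dy":0,"dz":228,"wx":0,"wy":0,"wz":0},{"grip":35,"dx":1,"dy":0,"dz":228,"wx":0,"wy":0,"wz":0},{"grip":35,"dx":1,"dy":0,"dz":228,"wx":0,"wy":0,"wz":0}]'
```

```text
time: 4.05
position: [0.4853, -0.0096, 0.0218]
eef_rot: [1.0, 0.0, 0.001, 0.0]
contact_force: [-0.4, -1.1, 6.2]
gripper_width: 0.0421
```

```bash
python3 -m creep '[{"grip":35,"dx":0,"dy":0,"dz":-30,"wx":0,"wy":0,"wz":0},{"grip":35,"dx":0,"dy":0,"dz":-70,"wx":0,"wy":0,"wz":0},{"grip":35,"dx":-10,"dy":-50,"dz":-80,"wx":0,"wy":0,"wz":0},{"grip":35,"dx":-20,"dy":-100,"dz":-80,"wx":0,"wy":0,"wz":0},{"grip":35,"dx":-25,"dy":-140,"dz":-80,"wx":0,"wy":0,"wz":0},{"grip":35,"dx":-25,"dy":-153,"dz":-80,"wx":0,"wy":0,"wz":0},{"grip":35,"dx":-25,"dy":-153,"dz":-80,"wx":0,"wy":0,"wz":0},{"grip":35,"dx":-25,"dy":-153,"dz":-80,"wx":0,"wy":0,"wz":0}]'
python3 meas.py wrist w3 base_green holder_steel; python3 meas.py top t3 base_green holder_steel; python3 meas.py side s3 holder_steel
```

```text
time: 4.85
position: [0.4591, 0.1433, 0.1002]
eef_rot: [1.0, 0.0, -0.0, 0.0]
contact_force: [0.7, -0.8, -1.1]
gripper_width: 0.0423
4.85 [0.4591 0.1433 0.1002] [ 1.e+00  4.e-04 -1.e-04  4.e-04] [ 0.21  0.24  2.07 -0.    0.83  1.78] [ 0.7 -0.8 -1.1] 0.04234428351985489
base_green 0.75 [194.0, 137.6, 128.3, 104.4] z 0.0122 [0.4703 0.1419 0.0106] [0.082  0.0988 0.0068]
base_green 0.6 [83.5, 263.7, 51.8, 46.8] z 0.0135 [0.3822 0.2694 0.0129] [0.0351 0.0388 0.0089]
holder_steel 0.64 [214.0, 217.1, 86.7, 96.7] z 0.1037 [0.4588 0.1429 0.1022] [0.0441 0.042  0.007 ]
5.0 [0.4592 0.1424 0.1001] [ 1.e+00 -9.e-04 -2.e-04  2.e-04] [ 0.21  0.24  2.07 -0.    0.83  1.78] [ 0.5  0.4 -1.2] 0.04199457693725725
base_green 0.73 [163.5, 224.4, 30.4, 41.1] z 0.0145 [0.4603 0.1314 0.0143] [0.098  0.0748 0.0096]
base_green 0.27 [111.1, 268.1, 18.7, 14.8] z 0.0134 [0.3822 0.2707 0.0132] [0.029  0.0387 0.0095]
5.15 [0.4593 0.1426 0.1001] [ 1.e+00 -1.e-03 -2.e-04  1.e-04] [ 0.21  0.24  2.07 -0.    0.83  1.78] [ 0.7 -0.1 -1. ] 0.04176184055651049
```

```bash
python3 -c "
import cv2,numpy as np
cv2.imwrite('pics/j3.png',np.hstack([cv2.imread('pics/w3.png')[::1,::1][:, 56:456],cv2.imread('pics/t3.png')[:,56:456]]))"
```

```text
(no output)
```

View pics/j3.png

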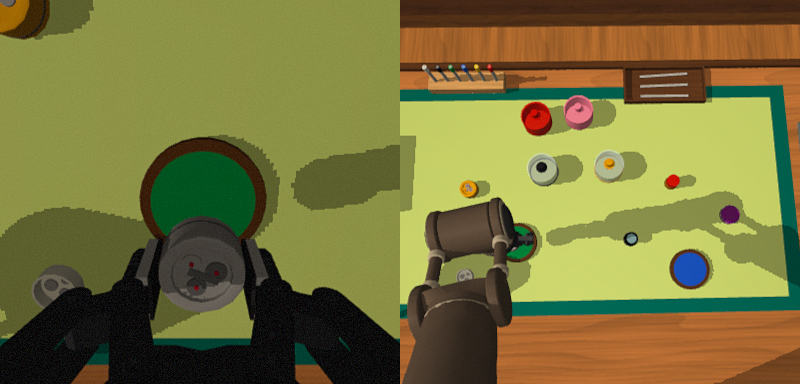

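Holder upright in jaws over green (holder (.459,.143), base (.461,.142)). Lower, release, rise.

```bash
python3 -m creep '[{"grip":35,"dx":2,"dy":0,"dz":40,"wx":0,"wy":0,"wz":0},{"grip":35,"dx":2,"dy":0,"dz":56,"wx":0,"wy":0,"wz":0},{"grip":35,"dx":2,"dy":0,"dz":62,"wx":0,"wy":0,"wz":0},{"grip":35,"dx":2,"dy":0,"dz":66,"wx":0,"wy":0,"wz":0},{"grip":35,"dx":2,"dy":0,"dz":66,"wx":0,"wy":0,"wz":0},{"grip":35,"dx":2,"dy":0,"dz":66,"wx":0,"wy":0,"wz":0},{"grip":70,"dx":2,"dy":0,"dz":66,"wx":0,"wy":0,"wz":0},{"grip":70,"dx":2,"dy":0,"dz":66,"wx":0,"wy":0,"wz":0},{"grip":70,"dx":2,"dy":0,"dz":66,"wx":0,"wy":0,"wz":0},{"grip":70,"dx":2,"dy":0,"dz":66,"wx":0,"wy":0,"wz":0},{"grip":85,"dx":2,"dy":0,"dz":30,"wx":0,"wy":0,"wz":0},{"grip":85,"dx":2,"dy":0,"dz":-20,"wx":0,"wy":0,"wz":0},{"grip":85,"dx":2,"dy":0,"dz":-70,"wx":0,"wy":0,"wz":0},{"grip":85,"dx":2,"dy":0,"dz":-100,"wx":0,"wy":0,"wz":0},{"grip":85,"dx":2,"dy":0,"dz":-100,"wx":0,"wy":0,"wz":0},{"grip":85,"dx":2,"dy":0,"dz":-100,"wx":0,"wy":0,"wz":0}]'
python3 meas.py wrist w4 base_green holder_steel dish
```

```text
time: 6.85
position: [0.4614, 0.1437, 0.2009]
eef_rot: [1.0, -0.0, 0.001, -0.0]
contact_force: [-0.4, 0.3, -1.3]
gripper_width: 0.085
6.85 [0.4614 0.1437 0.2009] [ 1.e+00 -1.e-04  9.e-04 -2.e-04] [0.21 0.09 2.   0.   1.05 1.78] [-0.4  0.3 -1.3] 0.08503854837670878
base_green 0.59 [218.7, 124.6, 82.2, 88.9] z 0.0123 [0.4617 0.1418 0.0122] [0.0987 0.0985 0.0095]
holder_steel 0.89 [235.6, 154.5, 44.3, 46.3] z 0.0374 [0.462  0.1434 0.0361] [0.0428 0.0422 0.0071]
dish 0.55 [135.9, 221.4, 32.4, 32.9] z 0.0132 [0.3804 0.2693 0.0128] [0.0384 0.0391 0.009 ]
```

View pics/w4.png

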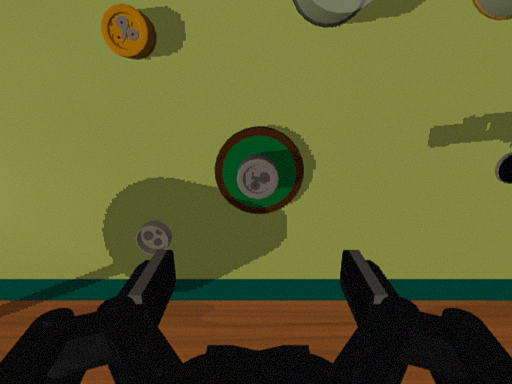

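The steel holder stands centred on green ((258,177), offset under 2 mm). Next the dish at about (0.379,0.270).

```bash
python3 -m creep '[{"grip":85,"dx":-27,"dy":-42,"dz":0,"wx":0,"wy":0,"wz":0},{"grip":85,"dx":-54,"dy":-84,"dz":0,"wx":0,"wy":0,"wz":0},{"grip":85,"dx":-82,"dy":-126,"dz":0,"wx":0,"wy":0,"wz":0},{"grip":85,"dx":-82,"dy":-126,"dz":50,"wx":0,"wy":0,"wz":0},{"grip":85,"dx":-82,"dy":-126,"dz":100,"wx":0,"wy":0,"wz":0},{"grip":85,"dx":-82,"dy":-126,"dz":145,"wx":0,"wy":0,"wz":0},{"grip":85,"dx":-82,"dy":-126,"dz":168,"wx":0,"wy":0,"wz":0},{"grip":85,"dx":-82,"dy":-126,"dz":180,"wx":0,"wy":0,"wz":0},{"grip":85,"dx":-82,"dy":-126,"dz":180,"wx":0,"wy":0,"wz":0},{"grip":30,"dx":-82,"dy":-126,"dz":180,"wx":0,"wy":0,"wz":0},{"grip":30,"dx":-82,"dy":-126,"dz":180,"wx":0,"wy":0,"wz":0},{"grip":30,"dx":-82,"dy":-126,"dz":180,"wx":0,"wy":0,"wz":0},{"grip":30,"dx":-82,"dy":-126,"dz":180,"wx":0,"wy":0,"wz":0},{"grip":30,"dx":-82,"dy":-126,"dz":180,"wx":0,"wy":0,"wz":0},{"grip":30,"dx":-82,"dy":-126,"dz":180,"wx":0,"wy":0,"wz":0},{"grip":30,"dx":-82,"dy":-126,"dz":180,"wx":0,"wy":0,"wz":0}]'
```

```text
time: 8.65
position: [0.3806, 0.2704, 0.0223]
eef_rot: [1.0, -0.0, 0.001, -0.001]
contact_force: [-1.5, -1.0, 7.0]
gripper_width: 0.0372
```

```bash
python3 -m creep '[{"grip":30,"dx":0,"dy":0,"dz":-30,"wx":0,"wy":0,"wz":0},{"grip":30,"dx":0,"dy":0,"dz":-80,"wx":0,"wy":0,"wz":0},{"grip":30,"dx":27,"dy":40,"dz":-85,"wx":0,"wy":0,"wz":0},{"grip":30,"dx":54,"dy":82,"dz":-85,"wx":0,"wy":0,"wz":0},{"grip":30,"dx":75,"dy":115,"dz":-85,"wx":0,"wy":0,"wz":0},{"grip":30,"dx":82,"dy":127,"dz":-85,"wx":0,"wy":0,"wz":0},{"grip":30,"dx":82,"dy":127,"dz":-85,"wx":0,"wy":0,"wz":0},{"grip":30,"dx":82,"dy":127,"dz":-85,"wx":0,"wy":0,"wz":0}]'
python3 meas.py wrist w5 dish base_green holder_steel
```

```text
time: 9.45
position: [0.4605, 0.143, 0.1053]
eef_rot: [1.0, -0.001, -0.0, -0.0]
contact_force: [-0.4, 0.8, -0.8]
gripper_width: 0.0368
9.45 [0.4605 0.143  0.1053] [ 1.e+00 -5.e-04 -4.e-04 -3.e-04] [0.21 0.23 2.06 0.   0.84 1.78] [-0.4  0.8 -0.8] 0.03684912278278649
dish 0.82 [221.0, 217.4, 73.2, 79.9] z 0.0971 [0.4593 0.1426 0.096 ] [0.0401 0.0373 0.0077]
base_green 0.66 [198.6, 136.3, 122.7, 104.0] z 0.0122 [0.4699 0.1421 0.0115] [0.0826 0.0987 0.0085]
holder_steel 0.78 [227.1, 178.3, 59.9, 50.1] z 0.0374 [0.4673 0.1434 0.0359] [0.0323 0.0425 0.0069]
```

View pics/w5.png

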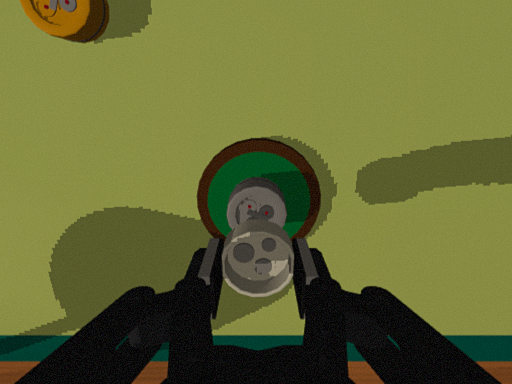

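Dish held level, 2–3 mm short in x of the holder. Lower with dx +2, release.

```bash
python3 -m creep '[{"grip":30,"dx":2,"dy":0,"dz":25,"wx":0,"wy":0,"wz":0},{"grip":30,"dx":2,"dy":0,"dz":37,"wx":0,"wy":0,"wz":0},{"grip":30,"dx":2,"dy":0,"dz":41,"wx":0,"wy":0,"wz":0},{"grip":30,"dx":2,"dy":0,"dz":44,"wx":0,"wy":0,"wz":0},{"grip":30,"dx":2,"dy":0,"dz":44,"wx":0,"wy":0,"wz":0},{"grip":30,"dx":2,"dy":0,"dz":44,"wx":0,"wy":0,"wz":0},{"grip":70,"dx":2,"dy":0,"dz":44,"wx":0,"wy":0,"wz":0},{"grip":70,"dx":2,"dy":0,"dz":44,"wx":0,"wy":0,"wz":0},{"grip":70,"dx":2,"dy":0,"dz":44,"wx":0,"wy":0,"wz":0},{"grip":70,"dx":2,"dy":0,"dz":44,"wx":0,"wy":0,"wz":0},{"grip":85,"dx":2,"dy":0,"dz":0,"wx":0,"wy":0,"wz":0},{"grip":85,"dx":2,"dy":0,"dz":-50,"wx":0,"wy":0,"wz":0},{"grip":85,"dx":2,"dy":0,"dz":-95,"wx":0,"wy":0,"wz":0},{"grip":85,"dx":2,"dy":0,"dz":-95,"wx":0,"wy":0,"wz":0},{"grip":85,"dx":2,"dy":0,"dz":-95,"wx":0,"wy":0,"wz":0}]'
python3 meas.py wrist w6 dish base_green holder_steel cover_black
```

```text
time: 11.15
position: [0.4642, 0.1429, 0.2019]
eef_rot: [1.0, -0.0, 0.002, -0.0]
contact_force: [-0.9, 0.9, -0.4]
gripper_width: 0.0852
11.15 [0.4642 0.1429 0.2019] [ 1.0e+00 -1.0e-04  1.8e-03 -4.0e-04] [0.21 0.09 2.   0.   1.05 1.78] [-0.9  0.9 -0.4] 0.08520696521588803
dish 0.62 [237.5, 161.8, 38.7, 42.3] z 0.0522 [0.4631 0.1427 0.0513] [0.0383 0.0384 0.0081]
base_green 0.62 [214.5, 128.8, 87.8, 87.5] z 0.0122 [0.4619 0.142  0.0108] [0.0985 0.0988 0.0069]
holder_steel 0.56 [233.5, 155.8, 41.7, 28.3] z 0.0369 [0.4725 0.1452 0.0357] [0.0223 0.0393 0.0074]
cover_black 0.97 [291.0, 0.0, 80.9, 27.8] z 0.0536 [0.6133 0.076  0.0523] [0.0134 0.0557 0.0074]
```

View pics/w6.png

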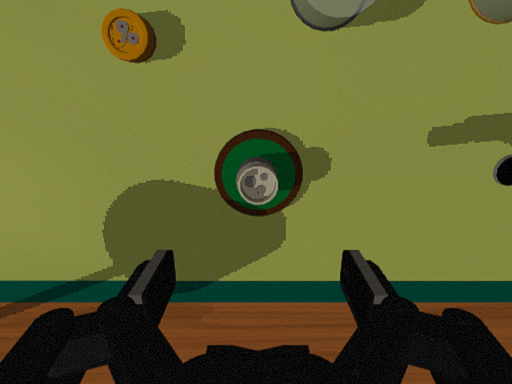

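Stack is good: dish at (257,184), measured (.463,.143), with its rim at about 53 mm. Next is the black-knobbed clear cover.

```bash
python3 -m creep '[{"grip":60,"dx":45,"dy":16,"dz":0,"wx":0,"wy":0,"wz":0},{"grip":60,"dx":90,"dy":33,"dz":0,"wx":0,"wy":0,"wz":0},{"grip":60,"dx":135,"dy":50,"dz":0,"wx":0,"wy":0,"wz":0},{"grip":60,"dx":170,"dy":63,"dz":0,"wx":0,"wy":0,"wz":0},{"grip":60,"dx":179,"dy":66,"dz":0,"wx":0,"wy":0,"wz":0},{"grip":60,"dx":179,"dy":66,"dz":0,"wx":0,"wy":0,"wz":0}]'
python3 meas.py wrist w7 cover_black
```

```text
time: 12.0
position: [0.6423, 0.0759, 0.1983]
eef_rot: [1.0, -0.001, -0.001, -0.0]
contact_force: [-0.7, -0.3, -0.4]
gripper_width: 0.0602
12.0 [0.6423 0.0759 0.1983] [ 1.0e+00 -8.0e-04 -1.4e-03 -0.0e+00] [0.05 0.4  1.62 0.   1.13 1.62] [-0.7 -0.3 -0.4] 0.06024883262265985
cover_black 0.82 [188.4, 0.2, 93.3, 76.9] z 0.0545 [0.7698 0.092  0.0547] [0.0524 0.075  0.0097]
cover_black 0.77 [221.2, 135.5, 78.3, 81.2] z 0.0542 [0.6449 0.075  0.054 ] [0.0756 0.0756 0.0096]
cover_black 0.69 [312.5, 0.0, 110.0, 60.2] z 0.0541 [ 0.7775 -0.0177  0.0541] [0.0368 0.0755 0.0099]
```

View pics/w7.png

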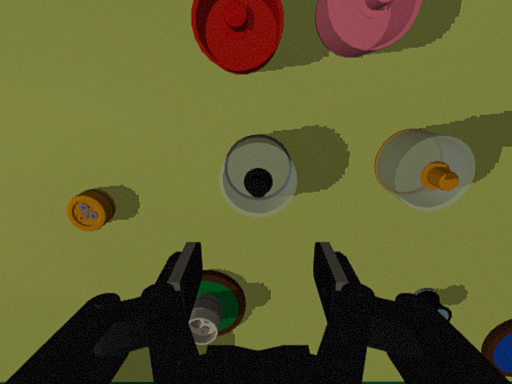

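```bash
python3 - <<'E'
from h import *
i=camera_info('wrist');p,d=camera('wrist');W=cloud(i,d)
# knob
m=(abs(W[...,0]-.643)<.045)&(abs(W[...,1]-.077)<.045)&(d>0)
z=W[...,2]
for lo,hi in((.07,.085),(.048,.06)):
    P=W[m&(z>lo)&(z<hi)]; print(len(P),P.min(0),P.max(0),np.median(P,0))
E
```

```text
314 [0.63629755 0.06627423 0.07000025] [0.65427123 0.08330827 0.07730807] [0.64578244 0.07525062 0.07530516]
4301 [0.60706633 0.03754494 0.0482484 ] [0.68275153 0.11271361 0.05996632] [0.64904038 0.07517584 0.05344816]
```

Confirmed: the clear bell with the black knob at (258,182) is the one; red (238,30) and pink (370,20) are decoys. Knob centre is (.645,.075), top at 76 mm.

```bash
python3 -m creep '[{"grip":60,"dx":2.5,"dy":1,"dz":45,"wx":0,"wy":0,"wz":0},{"grip":60,"dx":2.5,"dy":1,"dz":90,"wx":0,"wy":0,"wz":0},{"grip":60,"dx":2.5,"dy":1,"dz":112,"wx":0,"wy":0,"wz":0},{"grip":60,"dx":2.5,"dy":1,"dz":122,"wx":0,"wy":0,"wz":0},{"grip":60,"dx":2.5,"dy":1,"dz":122,"wx":0,"wy":0,"wz":0},{"grip":10,"dx":2.5,"dy":1,"dz":122,"wx":0,"wy":0,"wz":0},{"grip":10,"dx":2.5,"dy":1,"dz":122,"wx":0,"wy":0,"wz":0},{"grip":10,"dx":2.5,"dy":1,"dz":122,"wx":0,"wy":0,"wz":0},{"grip":10,"dx":2.5,"dy":1,"dz":122,"wx":0,"wy":0,"wz":0},{"grip":10,"dx":2.5,"dy":1,"dz":122,"wx":0,"wy":0,"wz":0},{"grip":10,"dx":2.5,"dy":1,"dz":122,"wx":0,"wy":0,"wz":0},{"grip":10,"dx":2.5,"dy":1,"dz":122,"wx":0,"wy":0,"wz":0}]'
```

```text
time: 13.35
position: [0.6463, 0.0756, 0.0806]
eef_rot: [1.0, -0.0, 0.002, -0.0]
contact_force: [-0.7, -0.4, 6.4]
gripper_width: 0.0149
```

```bash
python3 -m creep '[{"grip":10,"dx":0,"dy":0,"dz":-25,"wx":0,"wy":0,"wz":0},{"grip":10,"dx":0,"dy":0,"dz":-65,"wx":0,"wy":0,"wz":0},{"grip":10,"dx":0,"dy":0,"dz":-100,"wx":0,"wy":0,"wz":0},{"grip":10,"dx":0,"dy":0,"dz":-120,"wx":0,"wy":0,"wz":0},{"grip":10,"dx":0,"dy":0,"dz":-120,"wx":0,"wy":0,"wz":0},{"grip":10,"dx":0,"dy":0,"dz":-120,"wx":0,"wy":0,"wz":0}]'
python3 meas.py wrist w8 cover_black; python3 meas.py side s8 cover_black
python3 -c "
import cv2,numpy as np
cv2.imwrite('pics/j8.png',np.hstack([cv2.imread('pics/w8.png')[:, 56:456],cv2.imread('pics/s8.png')[:,56:456]]))"
```

```text
time: 13.95
position: [0.6443, 0.0756, 0.1979]
eef_rot: [1.0, -0.0, -0.0, -0.0]
contact_force: [-0.2, 0.8, -1.7]
gripper_width: 0.0149
13.95 [0.6443 0.0756 0.1979] [ 1.e+00 -2.e-04 -1.e-04 -0.e+00] [0.05 0.4  1.62 0.   1.13 1.62] [-0.2  0.8 -1.7] 0.014911503360450355
cover_black 0.98 [312.2, 0.0, 109.2, 61.6] z 0.0542 [ 0.7787 -0.0176  0.0541] [0.0393 0.0752 0.0099]
cover_black 0.74 [191.7, 0.3, 91.3, 76.2] z 0.0545 [0.7712 0.092  0.0545] [0.0544 0.0754 0.0098]
cover_black 0.61 [195.4, 165.4, 128.5, 134.6] z 0.1713 [0.6429 0.0752 0.1713] [0.0762 0.0749 0.0099]
14.05 [0.643  0.0755 0.1958] [ 1.0e+00 -1.0e-04 -2.2e-03  1.0e-04] [0.05 0.4  1.62 0.   1.13 1.62] [ 0.2  0.7 -1.4] 0.015010014788501806
cover_black 0.93 [307.3, 145.3, 29.7, 33.4] z 0.0534 [ 0.7953 -0.0205  0.0528] [0.0764 0.0763 0.0086]
cover_black 0.9 [243.4, 103.1, 30.1, 35.9] z 0.1679 [0.6397 0.0716 0.1679] [0.0765 0.0752 0.0094]
cover_black 0.74 [284.4, 125.0, 29.5, 27.7] z 0.0533 [0.7785 0.0883 0.0533] [0.0734 0.0767 0.0098]
```

View pics/j8.png

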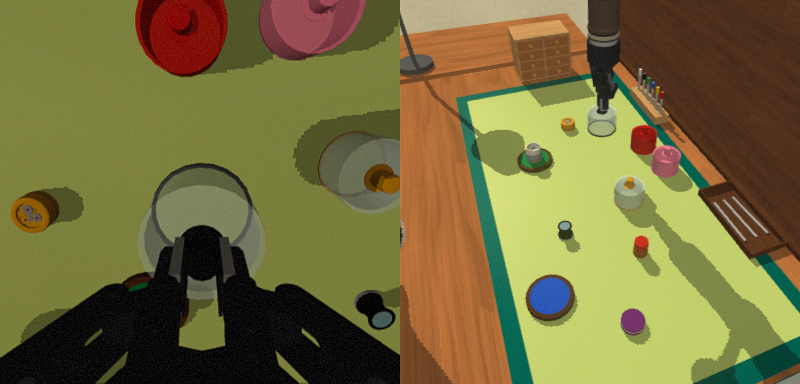

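Cover held upright, bottom at ~117 mm. Carry to above the stack.

```bash
python3 -m creep '[{"grip":10,"dx":-30,"dy":-11,"dz":0,"wx":0,"wy":0,"wz":0},{"grip":10,"dx":-70,"dy":-26,"dz":0,"wx":0,"wy":0,"wz":0},{"grip":10,"dx":-110,"dy":-41,"dz":0,"wx":0,"wy":0,"wz":0},{"grip":10,"dx":-150,"dy":-55,"dz":0,"wx":0,"wy":0,"wz":0},{"grip":10,"dx":-172,"dy":-63,"dz":0,"wx":0,"wy":0,"wz":0},{"grip":10,"dx":-180,"dy":-66,"dz":0,"wx":0,"wy":0,"wz":0},{"grip":10,"dx":-180,"dy":-66,"dz":0,"wx":0,"wy":0,"wz":0},{"grip":10,"dx":-180,"dy":-66,"dz":0,"wx":0,"wy":0,"wz":0}]'
python3 meas.py wrist w9 cover_black dish base_green; python3 meas.py side s9 cover_black dish
python3 -c "
import cv2,numpy as np
cv2.imwrite('pics/j9.png',np.hstack([cv2.imread('pics/w9.png')[:, 56:456],cv2.imread('pics/s9.png')[:,56:456]]))"
```

```text
time: 14.95
position: [0.466, 0.1415, 0.1984]
eef_rot: [1.0, -0.0, 0.001, 0.0]
contact_force: [-0.2, 0.3, 0.4]
gripper_width: 0.0149
14.95 [0.466  0.1415 0.1984] [ 1.e+00 -1.e-04  8.e-04  1.e-04] [ 0.21  0.1   2.   -0.    1.04  1.78] [-0.2  0.3  0.4] 0.014862658164166667
cover_black 0.74 [194.8, 164.3, 125.3, 133.4] z 0.1719 [0.4644 0.1412 0.1719] [0.0763 0.075  0.01  ]
base_green 0.67 [213.3, 129.8, 86.8, 57.0] z 0.0123 [0.4823 0.1417 0.0109] [0.0571 0.098  0.007 ]
15.15 [0.4659 0.1413 0.1983] [ 1.e+00 -6.e-04  3.e-04 -0.e+00] [ 0.21  0.1   2.   -0.    1.05  1.78] [-0.4  0.2 -0.4] 0.015160729555555514
cover_black 0.69 [285.7, 128.6, 29.5, 27.8] z 0.0532 [0.7787 0.0881 0.0532] [0.0722 0.0732 0.0098]
cover_black 0.6 [168.4, 104.5, 32.2, 33.1] z 0.1706 [0.4626 0.1369 0.17  ] [0.074  0.0736 0.0088]
cover_black 0.57 [308.2, 146.3, 29.2, 31.7] z 0.0533 [ 0.7961 -0.0198  0.0533] [0.0774 0.075  0.0094]
dish 0.47 [183.7, 142.2, 14.8, 12.1] z 0.0488 [0.4615 0.1405 0.0485] [0.0345 0.0404 0.0093]
```

View pics/j9.png

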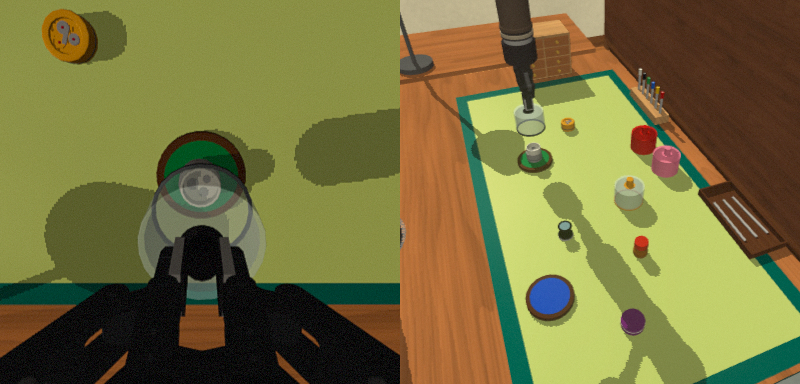

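Cover held 1–2 mm off centre above the stack. Lower.

```bash
python3 -m creep '[{"grip":10,"dx":-1.5,"dy":-1,"dz":25,"wx":0,"wy":0,"wz":0},{"grip":10,"dx":-1.5,"dy":-1,"dz":50,"wx":0,"wy":0,"wz":0},{"grip":10,"dx":-1.5,"dy":-1,"dz":75,"wx":0,"wy":0,"wz":0},{"grip":10,"dx":-1.5,"dy":-1,"dz":92,"wx":0,"wy":0,"wz":0},{"grip":10,"dx":-1.5,"dy":-1,"dz":100,"wx":0,"wy":0,"wz":0},{"grip":10,"dx":-1.5,"dy":-1,"dz":103,"wx":0,"wy":0,"wz":0},{"grip":10,"dx":-1.5,"dy":-1,"dz":105,"wx":0,"wy":0,"wz":0},{"grip":10,"dx":-1.5,"dy":-1,"dz":105,"wx":0,"wy":0,"wz":0},{"grip":10,"dx":-1.5,"dy":-1,"dz":105,"wx":0,"wy":0,"wz":0}]'
```

```text
time: 16.2
position: [0.464, 0.1428, 0.0942]
eef_rot: [1.0, -0.0, 0.001, -0.0]
contact_force: [0.8, 0.3, -1.0]
gripper_width: 0.0153
```

```bash
python3 -m creep '[{"grip":10,"dx":0,"dy":0,"dz":1,"wx":0,"wy":0,"wz":0},{"grip":10,"dx":0,"dy":0,"dz":2,"wx":0,"wy":0,"wz":0},{"grip":10,"dx":0,"dy":0,"dz":2,"wx":0,"wy":0,"wz":0},{"grip":40,"dx":0,"dy":0,"dz":2,"wx":0,"wy":0,"wz":0},{"grip":40,"dx":0,"dy":0,"dz":2,"wx":0,"wy":0,"wz":0},{"grip":40,"dx":0,"dy":0,"dz":2,"wx":0,"wy":0,"wz":0},{"grip":40,"dx":0,"dy":0,"dz":2,"wx":0,"wy":0,"wz":0},{"grip":40,"dx":0,"dy":0,"dz":-20,"wx":0,"wy":0,"wz":0},{"grip":70,"dx":0,"dy":0,"dz":-70,"wx":0,"wy":0,"wz":0},{"grip":85,"dx":0,"dy":0,"dz":-110,"wx":0,"wy":0,"wz":0},{"grip":85,"dx":0,"dy":0,"dz":-110,"wx":0,"wy":0,"wz":0},{"grip":85,"dx":0,"dy":0,"dz":-110,"wx":0,"wy":0,"wz":0}]'
python3 meas.py wrist w10 cover_black dish base_green holder_gilt
```

```text
time: 17.4
position: [0.4639, 0.1428, 0.2044]
eef_rot: [1.0, -0.0, 0.001, -0.0]
contact_force: [0.5, -0.0, -0.6]
gripper_width: 0.0851
17.4 [0.4639 0.1428 0.2044] [ 1.0e+00 -1.0e-04  1.4e-03 -3.0e-04] [ 0.21  0.09  2.   -0.    1.06  1.78] [ 0.5 -0.  -0.6] 0.08511066682725908
cover_black 0.87 [220.3, 140.5, 78.2, 79.8] z 0.0662 [0.4631 0.1421 0.0662] [0.0744 0.0744 0.0097]
base_green 0.73 [213.6, 129.0, 87.7, 59.3] z 0.0122 [0.478  0.142  0.0122] [0.0663 0.0992 0.0099]
holder_gilt 0.84 [103.8, 10.0, 55.7, 52.0] z 0.0256 [0.5992 0.265  0.0242] [0.0428 0.0439 0.0071]
```

View pics/w10.png

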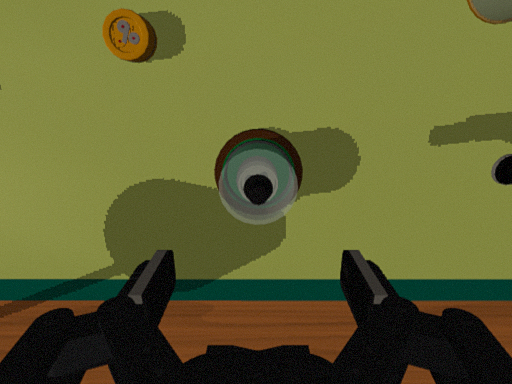

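Black cover sits flat (top 66 mm, centre (.463,.142), base (.462,.142)). Next the gilt holder at (.599,.265), seen at (127,34).

```bash
python3 -m creep '[{"grip":85,"dx":32,"dy":-30,"dz":0,"wx":0,"wy":0,"wz":0},{"grip":85,"dx":66,"dy":-60,"dz":0,"wx":0,"wy":0,"wz":0},{"grip":85,"dx":100,"dy":-90,"dz":0,"wx":0,"wy":0,"wz":0},{"grip":85,"dx":135,"dy":-122,"dz":0,"wx":0,"wy":0,"wz":0},{"grip":85,"dx":135,"dy":-122,"dz":30,"wx":0,"wy":0,"wz":0},{"grip":85,"dx":135,"dy":-122,"dz":80,"wx":0,"wy":0,"wz":0},{"grip":85,"dx":135,"dy":-122,"dz":130,"wx":0,"wy":0,"wz":0},{"grip":85,"dx":135,"dy":-122,"dz":165,"wx":0,"wy":0,"wz":0},{"grip":85,"dx":135,"dy":-122,"dz":182,"wx":0,"wy":0,"wz":0},{"grip":85,"dx":135,"dy":-122,"dz":182,"wx":0,"wy":0,"wz":0},{"grip":85,"dx":135,"dy":-122,"dz":182,"wx":0,"wy":0,"wz":0},{"grip":35,"dx":135,"dy":-122,"dz":182,"wx":0,"wy":0,"wz":0},{"grip":35,"dx":135,"dy":-122,"dz":182,"wx":0,"wy":0,"wz":0},{"grip":35,"dx":135,"dy":-122,"dz":182,"wx":0,"wy":0,"wz":0},{"grip":35,"dx":135,"dy":-122,"dz":182,"wx":0,"wy":0,"wz":0},{"grip":35,"dx":135,"dy":-122,"dz":182,"wx":0,"wy":0,"wz":0},{"grip":35,"dx":135,"dy":-122,"dz":182,"wx":0,"wy":0,"wz":0}]'
```

```text
time: 19.35
position: [0.6001, 0.2653, 0.0238]
eef_rot: [1.0, -0.0, 0.002, -0.001]
contact_force: [-1.7, -1.2, 7.0]
gripper_width: 0.0415
```

```bash
python3 -m creep '[{"grip":35,"dx":0,"dy":0,"dz":-30,"wx":0,"wy":0,"wz":0},{"grip":35,"dx":0,"dy":0,"dz":-75,"wx":0,"wy":0,"wz":0},{"grip":35,"dx":0,"dy":0,"dz":-120,"wx":0,"wy":0,"wz":0},{"grip":35,"dx":-10,"dy":25,"dz":-150,"wx":0,"wy":0,"wz":0},{"grip":35,"dx":-25,"dy":65,"dz":-160,"wx":0,"wy":0,"wz":0},{"grip":35,"dx":-41,"dy":106,"dz":-160,"wx":0,"wy":0,"wz":0},{"grip":35,"dx":-58,"dy":150,"dz":-160,"wx":0,"wy":0,"wz":0},{"grip":35,"dx":-75,"dy":195,"dz":-160,"wx":0,"wy":0,"wz":0},{"grip":35,"dx":-92,"dy":240,"dz":-160,"wx":0,"wy":0,"wz":0},{"grip":35,"dx":-110,"dy":285,"dz":-160,"wx":0,"wy":0,"wz":0},{"grip":35,"dx":-127,"dy":330,"dz":-160,"wx":0,"wy":0,"wz":0},{"grip":35,"dx":-144,"dy":375,"dz":-160,"wx":0,"wy":0,"wz":0},{"grip":35,"dx":-162,"dy":420,"dz":-160,"wx":0,"wy":0,"wz":0},{"grip":35,"dx":-179,"dy":465,"dz":-160,"wx":0,"wy":0,"wz":0},{"grip":35,"dx":-196,"dy":510,"dz":-150,"wx":0,"wy":0,"wz":0},{"grip":35,"dx":-208,"dy":540,"dz":-130,"wx":0,"wy":0,"wz":0},{"grip":35,"dx":-214,"dy":555,"dz":-110,"wx":0,"wy":0,"wz":0},{"grip":35,"dx":-214,"dy":556,"dz":-90,"wx":0,"wy":0,"wz":0},{"grip":35,"dx":-214,"dy":556,"dz":-90,"wx":0,"wy":0,"wz":0},{"grip":35,"dx":-214,"dy":556,"dz":-90,"wx":0,"wy":0,"wz":0}]'
python3 meas.py wrist w11 holder_gilt base_blue
```

```text
time: 21.35
position: [0.3837, -0.2909, 0.1112]
eef_rot: [1.0, -0.0, -0.0, -0.0]
contact_force: [-0.4, -0.8, -0.5]
gripper_width: 0.0419
21.35 [ 0.3837 -0.2909  0.1112] [ 1.e+00 -1.e-04 -4.e-04 -5.e-04] [-0.74  0.22  2.06  0.    0.86  0.83] [-0.4 -0.8 -0.5] 0.041878861652501986
holder_gilt 0.66 [215.3, 218.6, 84.6, 87.0] z 0.1127 [ 0.3841 -0.2913  0.1112] [0.0432 0.0419 0.0069]
base_blue 0.9 [199.6, 134.8, 120.2, 102.3] z 0.0122 [ 0.3946 -0.2925  0.0107] [0.0848 0.0978 0.0066]
```

View pics/w11.png

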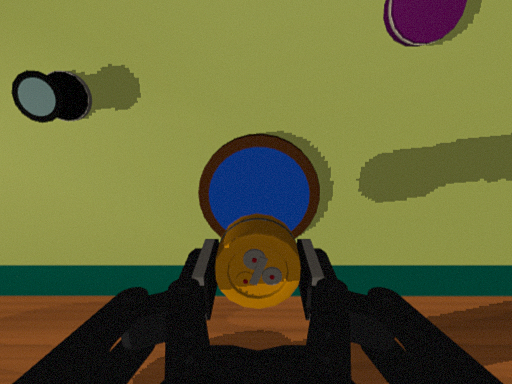

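Gilt holder upright; base (.387,-.2925), holder (.384,-.291). Lower with +3/+1 mm, release.

```bash
python3 -m creep '[{"grip":35,"dx":3,"dy":1,"dz":40,"wx":0,"wy":0,"wz":0},{"grip":35,"dx":3,"dy":1,"dz":62,"wx":0,"wy":0,"wz":0},{"grip":35,"dx":3,"dy":1,"dz":70,"wx":0,"wy":0,"wz":0},{"grip":35,"dx":3,"dy":1,"dz":75,"wx":0,"wy":0,"wz":0},{"grip":35,"dx":3,"dy":1,"dz":76,"wx":0,"wy":0,"wz":0},{"grip":35,"dx":3,"dy":1,"dz":76,"wx":0,"wy":0,"wz":0},{"grip":70,"dx":3,"dy":1,"dz":76,"wx":0,"wy":0,"wz":0},{"grip":70,"dx":3,"dy":1,"dz":76,"wx":0,"wy":0,"wz":0},{"grip":70,"dx":3,"dy":1,"dz":76,"wx":0,"wy":0,"wz":0},{"grip":70,"dx":3,"dy":1,"dz":76,"wx":0,"wy":0,"wz":0},{"grip":85,"dx":3,"dy":1,"dz":40,"wx":0,"wy":0,"wz":0},{"grip":85,"dx":3,"dy":1,"dz":-10,"wx":0,"wy":0,"wz":0},{"grip":85,"dx":3,"dy":1,"dz":-60,"wx":0,"wy":0,"wz":0},{"grip":85,"dx":3,"dy":1,"dz":-90,"wx":0,"wy":0,"wz":0},{"grip":85,"dx":3,"dy":1,"dz":-90,"wx":0,"wy":0,"wz":0},{"grip":85,"dx":3,"dy":1,"dz":-90,"wx":0,"wy":0,"wz":0}]'
python3 meas.py wrist w12 holder_gilt base_blue
```

```text
time: 23.1
position: [0.3873, -0.2925, 0.202]
eef_rot: [1.0, -0.0, 0.001, 0.001]
contact_force: [-0.1, 0.4, -0.3]
gripper_width: 0.085
23.1 [ 0.3873 -0.2925  0.202 ] [ 1.e+00 -1.e-04  7.e-04  6.e-04] [-0.74  0.09  2.    0.    1.05  0.83] [-0.1  0.4 -0.3] 0.08498843220752071
holder_gilt 0.87 [237.8, 156.6, 43.1, 42.1] z 0.0374 [ 0.3877 -0.2936  0.0359] [0.0437 0.0436 0.0068]
base_blue 0.78 [213.3, 125.6, 88.3, 91.3] z 0.0123 [ 0.3874 -0.2924  0.0113] [0.099  0.0988 0.0079]
```

View pics/w12.png

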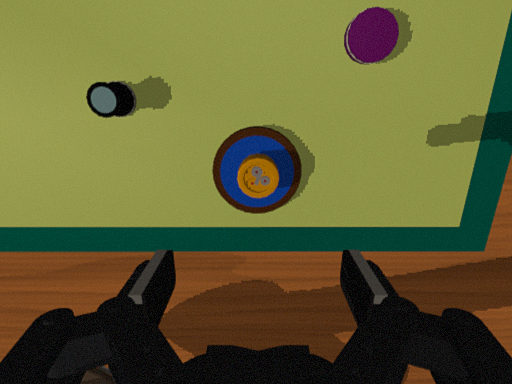

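Gilt holder is centred on blue. Next the brass-knobbed cover at about (.65,-.093).

```bash
python3 -m creep '[{"grip":60,"dx":38,"dy":-29,"dz":0,"wx":0,"wy":0,"wz":0},{"grip":60,"dx":76,"dy":-58,"dz":0,"wx":0,"wy":0,"wz":0},{"grip":60,"dx":114,"dy":-87,"dz":0,"wx":0,"wy":0,"wz":0},{"grip":60,"dx":152,"dy":-116,"dz":0,"wx":0,"wy":0,"wz":0},{"grip":60,"dx":190,"dy":-145,"dz":0,"wx":0,"wy":0,"wz":0},{"grip":60,"dx":228,"dy":-174,"dz":0,"wx":0,"wy":0,"wz":0},{"grip":60,"dx":254,"dy":-194,"dz":0,"wx":0,"wy":0,"wz":0},{"grip":60,"dx":262,"dy":-200,"dz":0,"wx":0,"wy":0,"wz":0},{"grip":60,"dx":262,"dy":-200,"dz":0,"wx":0,"wy":0,"wz":0}]'
python3 meas.py wrist w13 cover_brass
python3 - <<'E'
from h import *
i=camera_info('wrist');p,d=camera('wrist');W=cloud(i,d)
m=(abs(W[...,0]-.65)<.055)&(abs(W[...,1]+.093)<.055)&(d>0)
z=W[...,2]
for lo,hi in((.07,.085),(.048,.06)):
    P=W[m&(z>lo)&(z<hi)]; print(len(P),P.min(0),P.max(0),np.median(P,0))
E
```

```text
time: 24.15
position: [0.6487, -0.0912, 0.1988]
eef_rot: [1.0, 0.001, -0.002, -0.0]
contact_force: [-0.2, -0.3, 0.3]
gripper_width: 0.0604
24.15 [ 0.6487 -0.0912  0.1988] [ 1.0e+00  1.0e-03 -1.9e-03 -3.0e-04] [-0.21  0.41  1.6  -0.    1.14  1.36] [-0.2 -0.3  0.3] 0.06044999913157049
cover_brass 0.86 [220.2, 135.2, 86.0, 80.3] z 0.0542 [ 0.6517 -0.0943  0.0539] [0.0745 0.0745 0.0092]
307 [ 0.64296733 -0.10271918  0.07024204] [ 0.6599589  -0.08564849  0.07720971] [ 0.65203154 -0.09374546  0.07515466]
4261 [ 0.61385308 -0.13153839  0.04811561] [ 0.68897217 -0.05685485  0.05986988] [ 0.65509296 -0.09377843  0.05346464]
```

View pics/w13.png

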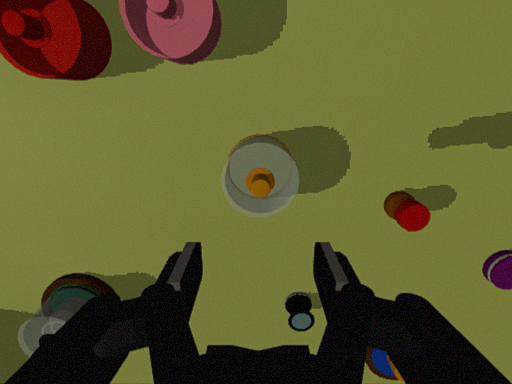

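Brass-knobbed clear cover confirmed at (261,182), knob at (.652,-.094). Grip it.

```bash
python3 -m creep '[{"grip":60,"dx":2,"dy":2,"dz":45,"wx":0,"wy":0,"wz":0},{"grip":60,"dx":2,"dy":2,"dz":90,"wx":0,"wy":0,"wz":0},{"grip":60,"dx":2,"dy":2,"dz":110,"wx":0,"wy":0,"wz":0},{"grip":60,"dx":2,"dy":2,"dz":121,"wx":0,"wy":0,"wz":0},{"grip":60,"dx":2,"dy":2,"dz":121,"wx":0,"wy":0,"wz":0},{"grip":10,"dx":2,"dy":2,"dz":121,"wx":0,"wy":0,"wz":0},{"grip":10,"dx":2,"dy":2,"dz":121,"wx":0,"wy":0,"wz":0},{"grip":10,"dx":2,"dy":2,"dz":121,"wx":0,"wy":0,"wz":0},{"grip":10,"dx":2,"dy":2,"dz":121,"wx":0,"wy":0,"wz":0},{"grip":10,"dx":2,"dy":2,"dz":121,"wx":0,"wy":0,"wz":0},{"grip":10,"dx":2,"dy":2,"dz":121,"wx":0,"wy":0,"wz":0},{"grip":10,"dx":2,"dy":2,"dz":121,"wx":0,"wy":0,"wz":0},{"grip":10,"dx":2,"dy":2,"dz":90,"wx":0,"wy":0,"wz":0},{"grip":10,"dx":2,"dy":2,"dz":50,"wx":0,"wy":0,"wz":0},{"grip":10,"dx":2,"dy":2,"dz":15,"wx":0,"wy":0,"wz":0},{"grip":10,"dx":2,"dy":2,"dz":0,"wx":0,"wy":0,"wz":0},{"grip":10,"dx":2,"dy":2,"dz":0,"wx":0,"wy":0,"wz":0},{"grip":10,"dx":2,"dy":2,"dz":0,"wx":0,"wy":0,"wz":0}]'
python3 meas.py wrist w14 cover_brass
```

```text
time: 26.1
position: [0.65, -0.0942, 0.1996]
eef_rot: [1.0, -0.0, -0.001, -0.0]
contact_force: [0.2, -0.0, -0.9]
gripper_width: 0.0146
26.1 [ 0.65   -0.0942  0.1996] [ 1.0e+00 -1.0e-04 -1.2e-03 -2.0e-04] [-0.21  0.42  1.59 -0.    1.14  1.36] [ 0.2 -0.  -0.9] 0.014589964696938957
cover_brass 0.76 [194.3, 165.6, 129.9, 130.4] z 0.1714 [ 0.6485 -0.0943  0.1713] [0.0759 0.0752 0.0099]
```

View pics/w14.png

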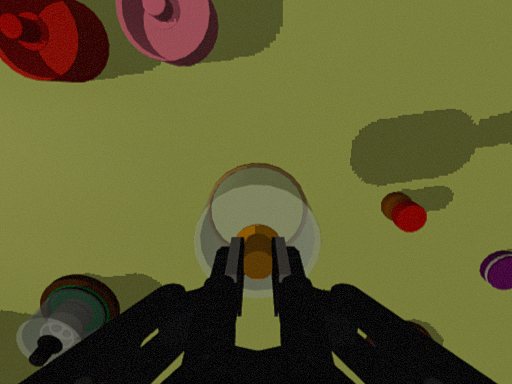

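Cover held level (258,250), bottom at ~117 mm, clear of loupe and jar. Carry to blue.

```bash
python3 -m creep '[{"grip":10,"dx":-24,"dy":18,"dz":0,"wx":0,"wy":0,"wz":0},{"grip":10,"dx":-60,"dy":46,"dz":0,"wx":0,"wy":0,"wz":0},{"grip":10,"dx":-98,"dy":75,"dz":0,"wx":0,"wy":0,"wz":0},{"grip":10,"dx":-136,"dy":104,"dz":0,"wx":0,"wy":0,"wz":0},{"grip":10,"dx":-174,"dy":133,"dz":0,"wx":0,"wy":0,"wz":0},{"grip":10,"dx":-212,"dy":162,"dz":0,"wx":0,"wy":0,"wz":0},{"grip":10,"dx":-242,"dy":184,"dz":0,"wx":0,"wy":0,"wz":0},{"grip":10,"dx":-257,"dy":196,"dz":0,"wx":0,"wy":0,"wz":0},{"grip":10,"dx":-262,"dy":199,"dz":0,"wx":0,"wy":0,"wz":0},{"grip":10,"dx":-262,"dy":199,"dz":0,"wx":0,"wy":0,"wz":0},{"grip":10,"dx":-262,"dy":199,"dz":0,"wx":0,"wy":0,"wz":0}]'
python3 meas.py wrist w15 cover_brass base_blue
```

```text
time: 27.3
position: [0.3895, -0.2926, 0.2006]
eef_rot: [1.0, 0.0, -0.0, -0.001]
contact_force: [0.0, -0.1, -0.9]
gripper_width: 0.0148
27.3 [ 0.3895 -0.2926  0.2006] [ 1.e+00  1.e-04 -2.e-04 -6.e-04] [-0.73  0.1   1.99  0.    1.05  0.84] [ 0.  -0.1 -0.9] 0.014757066176013177
cover_brass 0.97 [191.7, 163.2, 132.0, 134.2] z 0.1724 [ 0.3878 -0.2929  0.1724] [0.0762 0.075  0.0099]
base_blue 0.84 [215.5, 128.0, 89.0, 56.0] z 0.0123 [ 0.4078 -0.2924  0.0108] [0.0583 0.0966 0.0071]
```

View pics/w15.png

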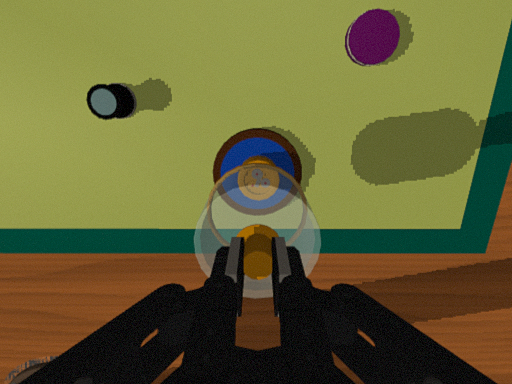

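Aligned over blue. Lower 106, release, rise.

```bash
python3 -m creep '[{"grip":10,"dx":0,"dy":0,"dz":25,"wx":0,"wy":0,"wz":0},{"grip":10,"dx":0,"dy":0,"dz":50,"wx":0,"wy":0,"wz":0},{"grip":10,"dx":0,"dy":0,"dz":75,"wx":0,"wy":0,"wz":0},{"grip":10,"dx":0,"dy":0,"dz":94,"wx":0,"wy":0,"wz":0},{"grip":10,"dx":0,"dy":0,"dz":102,"wx":0,"wy":0,"wz":0},{"grip":10,"dx":0,"dy":0,"dz":105,"wx":0,"wy":0,"wz":0},{"grip":10,"dx":0,"dy":0,"dz":106,"wx":0,"wy":0,"wz":0},{"grip":10,"dx":0,"dy":0,"dz":106.5,"wx":0,"wy":0,"wz":0},{"grip":10,"dx":0,"dy":0,"dz":106.5,"wx":0,"wy":0,"wz":0},{"grip":40,"dx":0,"dy":0,"dz":106.5,"wx":0,"wy":0,"wz":0},{"grip":40,"dx":0,"dy":0,"dz":106.5,"wx":0,"wy":0,"wz":0},{"grip":40,"dx":0,"dy":0,"dz":106.5,"wx":0,"wy":0,"wz":0},{"grip":40,"dx":0,"dy":0,"dz":106.5,"wx":0,"wy":0,"wz":0},{"grip":40,"dx":0,"dy":0,"dz":85,"wx":0,"wy":0,"wz":0},{"grip":70,"dx":0,"dy":0,"dz":40,"wx":0,"wy":0,"wz":0},{"grip":85,"dx":0,"dy":0,"dz":-5,"wx":0,"wy":0,"wz":0},{"grip":85,"dx":0,"dy":0,"dz":-20,"wx":0,"wy":0,"wz":0},{"grip":85,"dx":0,"dy":0,"dz":-20,"wx":0,"wy":0,"wz":0},{"grip":85,"dx":0,"dy":0,"dz":-20,"wx":0,"wy":0,"wz":0}]'
python3 meas.py wrist w16 cover_brass base_blue holder_gilt; python3 meas.py side s16 cover_brass cover_black holder_gilt dish loupe jar tin; python3 meas.py top t16 cover_black loupe jar tin
python3 -c "
import cv2,numpy as np
cv2.imwrite('pics/j16.png',np.hstack([cv2.imread('pics/w16.png')[:, 56:456],cv2.imread('pics/s16.png')[:,56:456]]))"
```

```text
time: 29.35
position: [0.3887, -0.293, 0.2208]
eef_rot: [1.0, -0.0, -0.0, -0.0]
contact_force: [-0.0, 0.9, 0.4]
gripper_width: 0.0852
29.35 [ 0.3887 -0.293   0.2208] [ 1.e+00 -1.e-04 -2.e-04 -2.e-04] [-0.74  0.07  1.98 -0.    1.09  0.84] [-0.   0.9  0.4] 0.08518248783449545
cover_brass 0.91 [220.8, 137.1, 81.5, 77.3] z 0.0662 [ 0.3888 -0.2933  0.0664] [0.0741 0.0749 0.0096]
base_blue 0.65 [216.6, 126.8, 83.4, 62.0] z 0.012 [ 0.4033 -0.292   0.0106] [0.0675 0.0982 0.0069]
29.55 [ 0.388  -0.2924  0.2192] [ 1.0e+00 -1.0e-04 -1.5e-03 -1.4e-03] [-0.74  0.07  1.98  0.    1.1   0.84] [-0.7 -0.8 -0.6] 0.08482844563810556
cover_brass 0.82 [186.7, 265.0, 38.2, 48.8] z 0.0662 [ 0.3865 -0.2957  0.0662] [0.075  0.0755 0.0096]
cover_black 0.77 [307.8, 147.0, 25.5, 32.8] z 0.0535 [ 0.7938 -0.0208  0.0534] [0.0736 0.0742 0.0098]
cover_black 0.59 [285.7, 127.8, 27.7, 27.9] z 0.0534 [0.7794 0.09   0.0531] [0.0749 0.079  0.0093]
dish 0.68 [184.7, 266.5, 39.7, 47.6] z 0.0662 [ 0.3865 -0.2957  0.0662] [0.075  0.0755 0.0096]
loupe 0.47 [213.8, 218.5, 15.8, 23.7] z 0.0335 [ 0.4638 -0.147   0.0329] [0.0326 
[... 226 characters left out ...]
 0.2211] [ 1.e+00 -1.e-04 -1.e-04 -1.e-04] [-0.74  0.07  1.98 -0.    1.1   0.84] [-0.5 -0.8  0.5] 0.08492362132358235
cover_black 0.86 [221.6, 94.9, 28.1, 36.3] z 0.0561 [ 0.7947 -0.0152  0.0557] [0.075  0.0746 0.0089]
cover_black 0.76 [155.1, 229.1, 30.5, 26.8] z 0.0681 [0.4597 0.1425 0.0676] [0.0694 0.0702 0.0091]
cover_black 0.59 [175.9, 103.4, 30.3, 32.0] z 0.0561 [0.779  0.0934 0.0559] [0.0756 0.0719 0.0095]
loupe 0.53 [280.6, 234.0, 11.3, 12.9] z 0.0357 [ 0.4624 -0.1428  0.0343] [0.0298 0.0278 0.0068]
jar 0.57 [320.8, 172.7, 13.7, 17.0] z 0.0466 [ 0.6065 -0.2534  0.0464] [0.0292 0.0306 0.0086]
tin 0.65 [373.2, 207.6, 21.7, 17.3] z 0.0193 [ 0.5213 -0.4005  0.019 ] [0.0438 0.0491 0.0093]
```

View pics/j16.png

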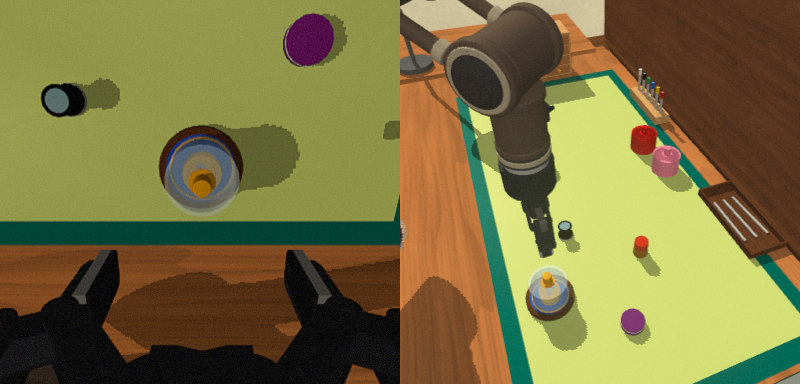

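Both covers stand flat with tops at about 66 mm: brass at (.389,-.293) on base (.387,-.292), black at (.463,.142) on base (.462,.142). Bystanders are unmoved and the gripper is clear. Handing in.

```bash
python3 -c "
from rig import *
print(job_done())"
```

```text
the job is handed in; nothing more can be done
None
```

Both watch jobs are put away and handed in at about 30 s of the 128 s allowed. No verdict was reported.

- **Green base:** the steel holder stands on it, the white dish on the holder, and the black-knobbed cover over both. All three measured within about 2 mm of the base centre, and the cover's top was at 66 mm, so it stands flat.
- **Blue base:** the gilt holder and the brass-knobbed cover were also within about 2 mm of centre, and that cover's top was at 66 mm too.
- **Bystanders:** the loupe, oil jar and purple tin measured within about 2 mm of their starting places from the top camera.

**Checks and disagreements:**
- The contents were not re-measured separately once the covers were on; I saw them only through the clear covers.
- The top camera reads 2 mm high, which is the stated calibration error.
- The networks also labelled the red and pink decoys as the black cover, and once the brass-covered stack as a dish. I sorted these out by picture and position.
- My first move command was refused for missing keys, and nothing moved.

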